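# Clamp the stain bottle in the bench shaker

## Robot

A 6-joint arm with a two-finger parallel gripper is mounted at the origin on a cart in front of the work surface, level with it; the furniture and walls round the work are solid. World frame = base frame: x ahead of the robot, y to its left, z up, the work surface at z = 0. Lengths are in m, angles in degrees, forces in N, time in s.
With the tool pointing down it reaches from about 0.375 to 0.9 m from the base axis. Payload 3.1 kg.
Tool frame: the origin (TCP) lies midway between the tips of the shut fingers; the grasp point (between the pads) lies bot.pinch_z behind it (bot.pinch_z is the distance from the TCP to the grasp point, in m); z points along the fingers, y is the direction in which the jaws open and shut (so a half turn about z gives the same grasp; the last joint's range is limited). The gripper opens to 87 mm and grips with 3 to 60 N. Pads are 19 mm wide; open, the fingers measure 117 mm over their backs; the gripper's body (75 mm by 190 mm) begins 51 mm behind the grasp point.
Start: joints at [-10.227, 30.224, 82.088, -0, 67.689, -10.227], TCP at [0.625, 0, 0.223] pointing down, gripper open.
Joint ranges: [-176.69, 176.69], [-43.24, 126.21], [12.49, 139.97], [-82, 262], [0, 151.66], [-163.58, 163.58]. Speed limits (degrees/s): [159.86, 159.86, 180, 180, 180, 180].

## Interface

Orientations are given as a 3x3 rotation matrix whose columns are the frame's x, y, z axes.
In Python, from rig import bot gives the robot as it stands.
- The arm moves only by the tool apply_moves, never from a script. Its argument "motion" is text: rows parted by semicolons, each of 7 numbers parted by spaces: the shift along the tool's x, y, z in m, then the turn, a rotation vector about the tool's x, y, z in degrees, then the finger opening in m, from 0 to 0.087. A call has exactly 8 rows; each row is the pose to reach, as a shift and turn from the pose commanded when the call began, along the tool's axes at that moment; what a row does not reach only later rows make up. A row lasts 1/8 s, in which the tool goes at most 62.5 mm and 10.7 degrees, less where a joint would pass 70% of its speed; a pose out of reach is approached as far as the arm can. A call with a gripper value outside its range is refused whole. The fingers move at their own pace and stop on an object; the grip force is fixed at half the most. Time passes only in rows, so rows that repeat a pose let the fingers close, or fill a call up. It gives the time, the measured TCP pose, the force and the opening at its end, in the units of the state.
- bot.read_state(): the state, without advancing time (a new reading comes with each control period).
- bot.capture(name): name is "scene" or "side" or "wrist"; returns the picture (384x512x3 uint8, red, green, blue); there is no depth.
- bot.get_calibration(name): a dict with "fx", "fy", "cx", "cy" (pixels), "D" ([k1, k2, p1, p2, k3] as OpenCV has them; the pictures are not rectified), "rvec" (rotation vector, rad) and "tvec" (3), from world to camera coordinates, as OpenCV has them. Camera axes: x right, y down, z forward; pixel columns grow to the right and rows downward; lengths in m; the calibration is good to about 2 mm. A picture is of the moment at which its call begins: read the wrist's pose just before it. get_calibration takes no time and is no camera call; for the wrist camera it gives the pose at the moment of the call.
- bot.hand_in(): hands the job in, once; it reports no verdict.
Trained networks look in the newest picture that a camera, given by its name, has taken for a name from the list of things; names that differ only in an ending like _2 or _b are one class to them, and where a whole thing is asked for, a point or a joint stands for the part that bears it (a point fixed in the world has none). Each returns a list of dicts, best first, with "p" (0 to 1); they miss things now and then, are a little off and sometimes report something else, mostly with a low value. They report only what shows in the picture. A call takes as long as a camera call.
- bot.find_in(name, camera): "point" ([x, y, z] in m, in world coordinates, good to about 4 mm: the middle of the surface that is visible of it).
The state is a dict: "time_s": time; "joint_positions": joint angles; "qvel": joint speeds; "tau": joint torques, N m; "position": TCP position; "tcp_rot": TCP orientation; "force": force on the tool from outside, world axes, zero at the start; "moment": the same for the moment, N m; "opening": opening from 0.0 (shut) to 1.0 (fully open).
Only numpy, scipy, OpenCV 4.12 (cv2) and the standard library are available. Lean on these libraries where they do the work, as an engineer would, in place of code of your own. Each camera call takes 0.05 s, during which the arm holds its last target.

## Task

A brown stain bottle lies loose in the cradle of the small bench shaker. With the fingertips push it back along the cradle until its base is against the end stop, then swing the open blue clamp strap over onto it, and push the red cam lever over the strap and fully down so that the bottle is held tight. Only push: do not lift the bottle out of its cradle, and leave the dish, the slide box and the small vial where they stand.

Things in the scene. Friction and masses are not known exactly. Their poses are not given: they have to be found in the camera images.
- shaker: bench shaker, fixed on a 2 mm mat: light grey housing 150 x 150 mm, platform 70 mm up. Origin: centre of its underside; x along the cradle from its open front (control panel side) to the end stop, y left, z up. Rubber-lined 90-degree V cradle, x = -67 to +61 mm, lowest line 77 mm up, rims 23 mm to either side, 100 mm up. Strap and lever move in the plane x = +18 mm
- stain_bottle: brown bottle, white cap, diameter 44, length 90 mm, 0.08 to 0.17 kg, lying in the cradle along the shaker's x, axis 108 mm up. Origin: centre of its base; its z points from base to cap, to the open front. Cap: front 15 mm, diameter 30 mm. At the start the base is 18 to 34 mm short of the end stop. Slides with less than 3 N
- end_stop (a point): centre of the rubber face of the end stop, which looks to the shaker's -x; at the shaker's x = +56, y = 0, 108 mm up, on the axis of the lying bottle. The bottle is home when its base centre is at this point.
- clamp_strap (a joint): strap angle, rad: 0 = level across the bottle (clamped), 0.05 = resting on it unclamped, 1.57 = upright; starts at 1.8 to 2.1, leaning out to the shaker's left (+y), stop at 2.15. Blue steel bar 18 mm wide (along x), 5 mm thick, 96 mm from hinge to tip; a sprung pad under it meets the bottle. Stays where left when steep; falls onto the bottle by itself below about 1.1 rad
- strap_hinge (a point): hinge axis of the strap (parallel to the shaker's x), on the left steel post at the shaker's x = +18, y = +48 mm, 142.5 mm above the shaker's underside; the post reaches from y = +40 to +57 mm, 30 mm wide along x, 151 mm high
- strap_tip (a point): free end of the strap, middle of its thickness
- cam_lever (a joint): red lever's angle, rad: 0 = fully down, level over the strap, pointing to the shaker's left (+y), at its stop; 1.57 = upright; starts at 1.72 to 2.0, leaning out to the right (-y), stop at 2.12. Stays where left; takes about 3 N at its tip, 4 N over the last 0.3 rad where its cam presses the strap down. If it is put down first, the strap cannot close
- lever_pivot (a point): pivot axis of the lever (parallel to the shaker's x), on the right steel post at the shaker's x = +18, y = -58 mm, 154.8 mm above the shaker's underside; the post reaches from y = -67 to -49 mm, 30 mm wide along x, 163 mm high
- lever_tip (a point): free end of the lever's red grip, 80 mm from the pivot; the grip is 56 mm long, 15.5 mm wide (along x) and 11 mm thick; with the lever down its upper face is 165 mm above the shaker's underside
- small_vial: bystander: small brown vial, diameter 28 mm, 55 mm high, standing to the right of the shaker; origin under its centre
- dish: bystander: clear round petri dish with lid, diameter 69 mm, 15 mm high, lying to the left of the shaker; origin under its centre
- slide_carton: bystander: beige box of microscope slides 60 x 90 x 32 mm, left of the shaker nearer to the robot; origin under its centre

How it is judged (in metres and radians):
On the way, in this order (a step that is already met when the one before it is completed fails the run):
1. the bottle is pushed home: its base within 4 mm of the end stop (x of stain_bottle in the frame of end_stop above -0.004 m), for 0.2 s.
2. the strap lies on the bottle, the lever still up (value of joint clamp_strap below 0.09 rad and value of joint cam_lever above 0.5 rad), for 0.2 s.
3. the lever is pushed fully down (value of joint cam_lever below 0.08 rad), for 0.2 s.
At the end, for the whole second after the job is handed in: the bottle lies in the cradle (axis within 0.08 rad, not raised more than 4 mm) with its base within 4 mm of the end stop, at rest; the strap is closed (below 0.03 rad) and presses on the bottle with more than 5 N; the lever is down (below 0.08 rad) (x of stain_bottle in the frame of end_stop above -0.004 m and z of stain_bottle in the frame of end_stop below 0.004 m and angle between the z axis of stain_bottle and the x axis of shaker, either way round below 0.08 rad and value of joint clamp_strap below 0.03 rad and value of joint cam_lever below 0.08 rad and contact force between clamp_strap and stain_bottle above 5 N and linear speed of stain_bottle below 0.01 m/s); the robot touches nothing.
It fails at once if the bottle is lifted from the cradle (20 mm or more) or tipped up (z of stain_bottle in the frame of end_stop above 0.02 m or angle between stain_bottle's own z axis and vertical below 1.25 rad or angle between stain_bottle's own z axis and vertical above 1.9 rad).
It fails at once if the dish, the slide box or the small vial is moved by more than 20 mm or tipped (distance of any of dish, slide_carton, small_vial from where it was at the start of the episode above 0.02 m or angle between small_vial's own z axis and vertical above 0.5 rad).
It also fails if it takes over 54 s, if anything falls off the work surface, if the arm or the gripper's body presses on something with over 40 N, if the wrist force passes 120 N, or if a joint passes its speed limit or range.

## Working session

There is one attempt and no reset: what is moved stays moved. The work goes in short steps, Python scripts to look and compute and a tool call to move; the robot and the scene stay as the last step left them, time stands still between calls to the robot, and variables do not carry over. Pictures are saved under pics/ and viewed, and the job is handed in when it is done.

Besides the shell and the picture viewer there is one more tool, called after "Emit:" by a JSON object that holds its "op" and its "data", one argument or row to a line. apply_moves: Moves the arm, as the interface text tells. Its arguments: {"type":"object","properties":{"motion":{"type":"string"}},"required":["motion"]}

```bash
ls; mkdir -p pics
python3 - <<'E'
from rig import bot
import cv2,json
s=bot.read_state();print(s['time_s'],s['position'],s['tcp_rot'],s['force'],s['opening'],bot.pinch_z)
for c in ['scene','side','wrist']:
    im=bot.capture(c);cv2.imwrite(f'pics/{c}0.png',im[:,:,::-1])
    cal=bot.get_calibration(c);print(c,{k:[round(float(x),4) for x in __import__('numpy').ravel(v)] for k,v in cal.items()})
E
```

```text
pics
0.0 [6.24259260e-01 1.63908890e-04 2.21575089e-01] [[-1.02824013e-05  9.99997666e-01 -2.16075302e-03]
 [ 9.99999924e-01  1.11242092e-05  3.89578408e-04]
 [ 3.89601535e-04 -2.16074885e-03 -9.99997590e-01]] [ 1.26683119 -0.26903656  0.42531749] 0.9978352341578276 0.0187
scene {'fx': [446.8994], 'fy': [446.8994], 'cx': [241.5408], 'cy': [188.872], 'D': [-0.1224, 0.0, 0.0, 0.0, 0.0], 'rvec': [0.7323, -2.4784, 1.2795], 'tvec': [0.2783, 0.3159, 0.8166]}
side {'fx': [357.3364], 'fy': [357.3364], 'cx': [253.6377], 'cy': [192.7425], 'D': [-0.0745, 0.0, 0.0, 0.0, 0.0], 'rvec': [1.7416, -1.1705, 0.7096], 'tvec': [-0.3401, 0.2561, 0.5794]}
wrist {'fx': [337.9475], 'fy': [337.9475], 'cx': [252.6017], 'cy': [193.6121], 'D': [-0.0067, 0.0, 0.0, 0.0, 0.0], 'rvec': [-2.8749, 0.0001, 0.0012], 'tvec': [-0.6243, -0.0309, 0.3904]}
```

View pics/scene0.png

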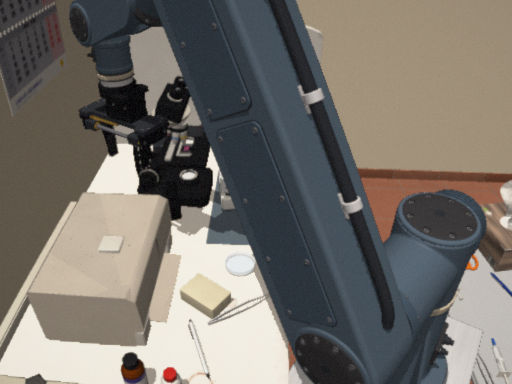

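View pics/side0.png

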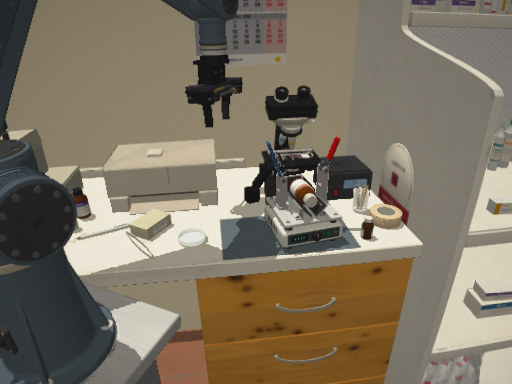

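View pics/wrist0.png

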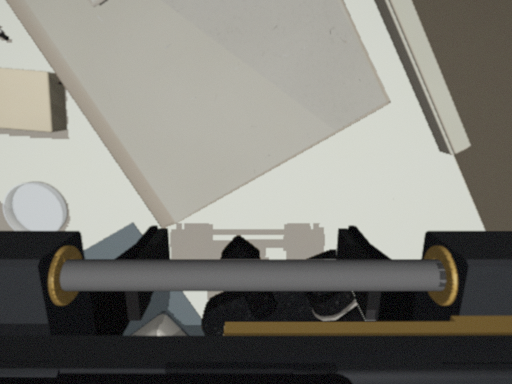

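Run:
```python
from rig import bot
for c in ['scene','side','wrist']:
  for n in ['shaker','stain_bottle','clamp_strap','cam_lever','strap_tip','lever_tip','strap_hinge','lever_pivot','end_stop','small_vial','dish','slide_carton']:
    try: r=bot.find_in(n,c)
    except Exception as e: r=[];print(n,e)
    print(c,n,[( [round(float(x),3) for x in d['point']],round(d['p'],2)) for d in r[:2]])
print(bot.read_state()['time_s'])
```

```text
scene shaker [([0.512, -0.198, 0.048], 0.57)]
scene stain_bottle []
scene clamp_strap [([0.512, -0.196, 0.05], 0.23)]
scene cam_lever [([0.366, -0.043, 0.015], 0.35)]
scene strap_tip []
scene lever_tip []
scene strap_hinge [([0.514, -0.193, 0.052], 0.68)]
scene lever_pivot [([0.512, -0.195, 0.048], 0.83)]
scene end_stop [([0.51, -0.195, 0.045], 0.8)]
scene small_vial []
scene dish [([0.368, -0.043, 0.013], 0.55)]
scene slide_carton [([0.368, 0.084, 0.028], 0.9)]
side shaker [([0.469, -0.304, 0.075], 0.7)]
side stain_bottle [([0.479, -0.29, 0.125], 0.64), ([0.363, -0.053, 0.018], 0.48)]
side clamp_strap [([0.361, 0.062, 0.03], 0.65), ([0.472, -0.23, 0.196], 0.6)]
side cam_lever [([0.555, -0.333, 0.195], 0.59)]
side strap_tip [([0.471, -0.226, 0.195], 0.57)]
side lever_tip [([0.464, -0.301, 0.073], 0.62), ([0.554, -0.333, 0.19], 0.52)]
side strap_hinge [([0.47, -0.302, 0.071], 0.56)]
side lever_pivot [([0.472, -0.303, 0.076], 0.78), ([0.48, -0.29, 0.123], 0.57)]
side end_stop [([0.468, -0.301, 0.073], 0.65)]
side small_vial [([0.523, -0.441, 0.028], 0.84)]
side dish [([0.365, -0.053, 0.015], 0.71), ([0.464, -0.301, 0.072], 0.56)]
side slide_carton [([0.362, 0.059, 0.028], 0.87)]
wrist shaker [([0.514, -0.195, 0.029], 0.79)]
wrist stain_bottle []
wrist clamp_strap []
wrist cam_lever [([0.513, -0.194, 0.03], 0.43)]
wrist strap_tip []
wrist lever_tip []
wrist strap_hinge [([0.516, -0.19, 0.028], 0.88)]
wrist lever_pivot [([0.513, -0.193, 0.034], 0.88)]
wrist end_stop [([0.515, -0.183, 0.025], 0.87)]
wrist small_vial []
wrist dish [([0.374, -0.052, 0.015], 0.81)]
wrist slide_carton [([0.401, 0.071, 0.036], 0.55)]
1.95
```

Run:
```python
import cv2,numpy as np
from rig import bot
im=cv2.imread('pics/side0.png')
c=im[130:250,235:390];cv2.imwrite('pics/side0z.png',cv2.resize(c,None,fx=5,fy=5,interpolation=cv2.INTER_CUBIC)[:600,:775])
for n in ['scene','side']:
    k=bot.get_calibration(n);R=cv2.Rodrigues(np.array(k['rvec'],float))[0];print(n,-R.T@np.array(k['tvec']).ravel(),R[2])
```

```text
scene [-0.02636394  0.55708038  0.73008843] [ 0.44082832 -0.68529368 -0.57969213]
side [-0.24140354 -0.48107345  0.47664843] [ 0.82561718  0.35763605 -0.43640889]
```

View pics/side0z.png

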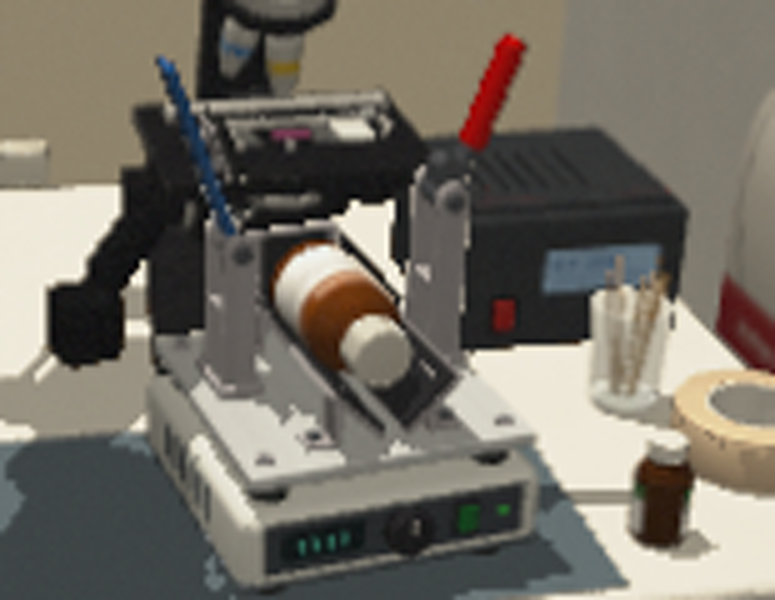

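```bash
cat > h.py <<'E'
import cv2,numpy as np
from scipy.optimize import least_squares
def proj(k,P):
    K=np.array([[k['fx'],0,k['cx']],[0,k['fy'],k['cy']],[0,0,1.]],float)
    p,_=cv2.projectPoints(np.asarray(P,float).reshape(-1,1,3),np.array(k['rvec'],float),np.array(k['tvec'],float),K,np.array(k['D'],float))
    return p.reshape(-1,2)
def S2W(q,P):
    P=np.asarray(P,float).reshape(-1,3);c,s=np.cos(q[2]),np.sin(q[2])
    return P@np.array([[c,-s,0],[s,c,0],[0,0,1]]).T+[q[0],q[1],.002]
E
cat > fit.py <<'E'
from h import *
from rig import bot
k=bot.get_calibration('side')
F=[((3,48,142.5),(242,255)),((3,-58,154.8),(453,198)),((-67,-23,100),(455,375)),((3,57,151),(206,224)),((-75,72,0),(243,588)),((-75,-73,0),(528,548)),((-67,0,77),(400,432))]
P=np.array([f[0] for f in F])/1000;U=np.array([f[1] for f in F])/5+[235,130]
def r(q): return (proj(k,S2W(q,P))-U).ravel()
s=least_squares(r,[.52,-.3,.4],loss='soft_l1');q=s.x;print(q,np.degrees(q[2]));print(r(q).reshape(-1,2).round(1))
from scipy.optimize import brentq,minimize_scalar
def fit1(f,u,b):
    u=np.array(u)/5+[235,130]
    m=minimize_scalar(lambda a:np.sum((proj(k,S2W(q,[f(a)]))-u)**2),bounds=b,method='bounded');return m.x,m.fun**.5
print('strap',fit1(lambda a:(.018,.048-.096*np.cos(a),.1425+.096*np.sin(a)),(163,62),(1.5,2.2)))
print('lever',fit1(lambda a:(.018,-.058+.08*np.cos(a),.1548+.08*np.sin(a)),(512,42),(1.5,2.2)))
print('cap x',fit1(lambda a:(a,0,.108),(388,354),(-.1,0)))
np.save('q.npy',q)
E
python3 fit.py
```

```text
[ 0.50417119 -0.28451231  0.67550305] 38.703473716696614
[[-0.1 -1.7]
 [-0.1 -0.7]
 [-2.4 -0.3]
 [ 3.4  1.6]
 [ 0.4  3.5]
 [ 0.7  0.7]
 [-1.4 -1.2]]
strap (np.float64(1.9325520095201896), np.float64(1.1279183240374147))
lever (np.float64(2.02575085739317), np.float64(2.258649608285315))
cap x (np.float64(-0.056781196787051395), np.float64(0.20727831401414792))
```

Run:
```python
from h import *
from rig import bot
k=bot.get_calibration('wrist');R=cv2.Rodrigues(np.array(k['rvec'],float))[0];C=-R.T@np.array(k['tvec']).ravel()
s=bot.read_state();T=s['tcp_rot'];print(C,R[2],'tool',T.T@(C-s['position']),T.T@R[2], T.T@R[0])
```

```text
[0.62486777 0.07292293 0.38494965] [ 7.52571114e-04 -2.63848245e-01 -9.64563910e-01] tool [ 7.28979247e-02 -1.04383828e-04 -1.62403881e-01] [-2.63841819e-01  7.77362699e-04  9.64565649e-01] [-1.69394582e-04  9.99999622e-01 -8.52254879e-04]
```

Run:
```python
from h import *
from rig import bot
def tri(a,b):
    Ps=[];us=[]
    for n,u in (('scene',a),('side',b)):
        k=bot.get_calibration(n);K=np.array([[k['fx'],0,k['cx']],[0,k['fy'],k['cy']],[0,0,1.]])
        R=cv2.Rodrigues(np.array(k['rvec'],float))[0]
        Ps.append(np.c_[R,np.array(k['tvec']).ravel()]);us.append(cv2.undistortPoints(np.array([[u]],float),K,np.array(k['D'],float)).ravel())
    X=cv2.triangulatePoints(Ps[0],Ps[1],us[0],us[1]).ravel();X=X[:3]/X[3]
    print(X.round(3),[proj(bot.get_calibration(n),X).round(0) for n in('scene','side')])
tri((180,82),(292,90)); tri((175,211),(252,196)); tri((165,100),(268,105))
im=cv2.imread('pics/scene0.png');cv2.imwrite('pics/scene0z.png',cv2.resize(im[60:260,80:280],None,fx=3,fy=3,interpolation=cv2.INTER_CUBIC))
```

```text
[ 0.643 -0.211  0.321] [array([[180.,  84.]]), array([[293.,  88.]])]
[ 0.606 -0.109  0.018] [array([[175., 211.]]), array([[252., 196.]])]
[ 0.641 -0.151  0.288] [array([[166., 106.]]), array([[270., 100.]])]
```

View pics/scene0z.png

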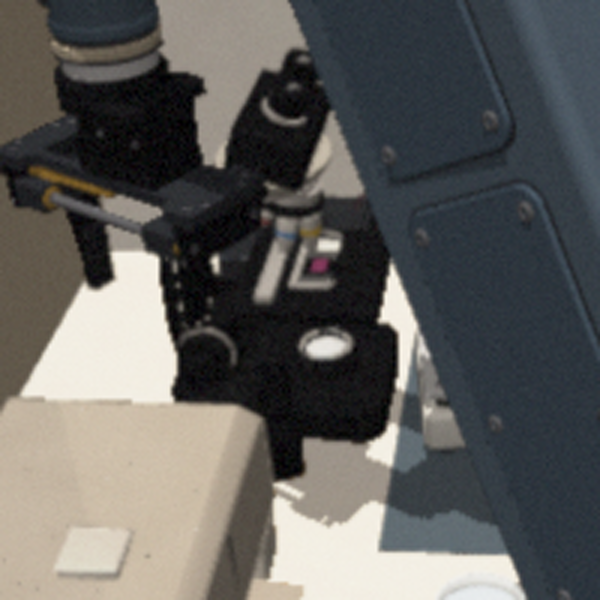

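Emit:
{"op": "apply_moves", "data": {
  "motion": "-0.005 -0.005 -0.06 0 0 2 0; -0.05 -0.03 -0.1 0 0 10 0; -0.1 -0.06 -0.117 0 0 20 0; -0.15 -0.085 -0.117 0 0 29 0; -0.2 -0.11 -0.117 0 0 38 0; -0.25 -0.135 -0.117 0 0 46 0; -0.295 -0.155 -0.117 0 0 51.3 0; -0.322 -0.168 -0.117 0 0 51.3 0"
}}

```text
time_s: 2.95
position: [0.4558, -0.3242, 0.3396]
tcp_rot: [[0.782, 0.623, 0.0], [0.623, -0.782, -0.001], [-0.0, 0.0, -1.0]]
force: [-0.3, 0.0, -0.3]
opening: 0.172
```

Emit:
{"op": "apply_moves", "data": {
  "motion": "0 0 0 0 0 0 0;0 0 0 0 0 0 0;0 0 0 0 0 0 0;0 0 0 0 0 0 0;0 0 0 0 0 0 0;0 0 0 0 0 0 0;0 0 0 0 0 0 0;0 0 0 0 0 0 0"
}}

```text
time_s: 3.95
position: [0.457, -0.322, 0.3395]
tcp_rot: [[0.78, 0.625, -0.0], [0.625, -0.78, 0.0], [-0.0, -0.0, -1.0]]
force: [0.8, 0.9, 0.6]
opening: 0.009
```

Run:
```python
from rig import bot
import cv2,numpy as np,pickle
s=bot.read_state();print(s['time_s'],s['position'],s['tcp_rot'].round(3),s['opening'],s['joint_positions'],s['force'])
k=bot.get_calibration('wrist');im=bot.capture('wrist');im2=bot.capture('scene')
cv2.imwrite('pics/wrist1.png',im[:,:,::-1]);cv2.imwrite('pics/scene1.png',im2[:,:,::-1]);pickle.dump(k,open('kw1.pkl','wb'))
cv2.imwrite('pics/wrist1z.png',cv2.resize(im[:,:,::-1],(800,600),interpolation=cv2.INTER_CUBIC))
```

```text
3.95 [ 0.45695007 -0.32200466  0.33954338] [[ 0.78   0.625 -0.   ]
 [ 0.625 -0.78   0.   ]
 [-0.    -0.    -1.   ]] 0.009447616882584544 [-4.66238165e+01  1.83786969e+01  8.26938514e+01 -1.77434378e-03
  7.89294138e+01  4.67915251e+00] [0.77924155 0.85381749 0.6313354 ]
```

View pics/wrist1z.png

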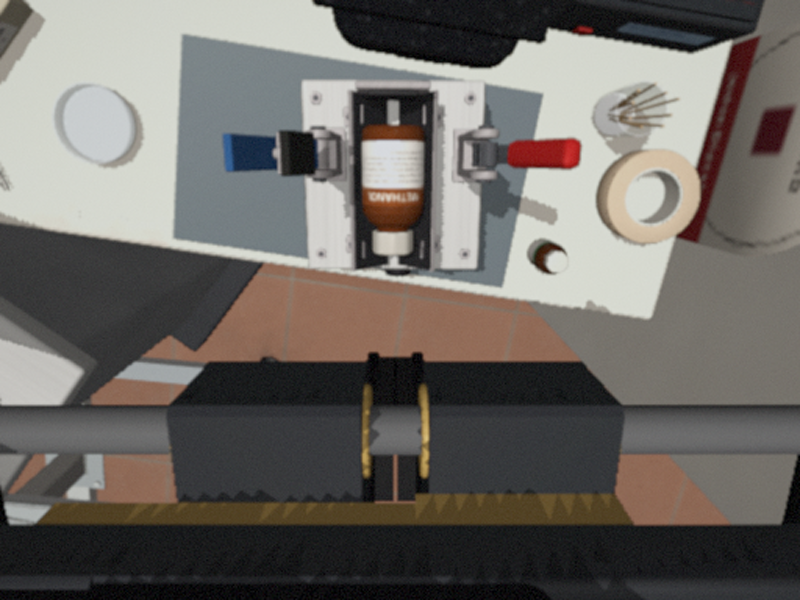

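View pics/scene1.png

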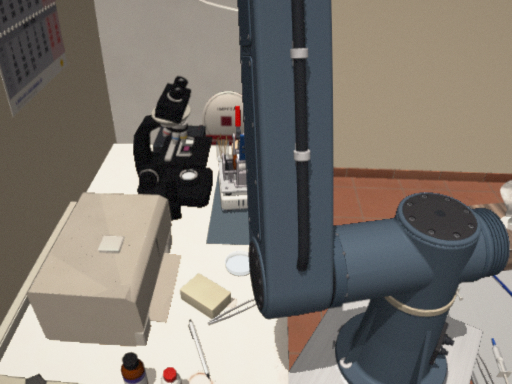

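Run:
```python
import cv2
im=cv2.imread('pics/wrist1.png')
c=im[40:180,130:385];cv2.imwrite('pics/w1z.png',cv2.resize(c,None,fx=3.1,fy=3.1,interpolation=cv2.INTER_CUBIC))
```

```text
(no output)
```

View pics/w1z.png

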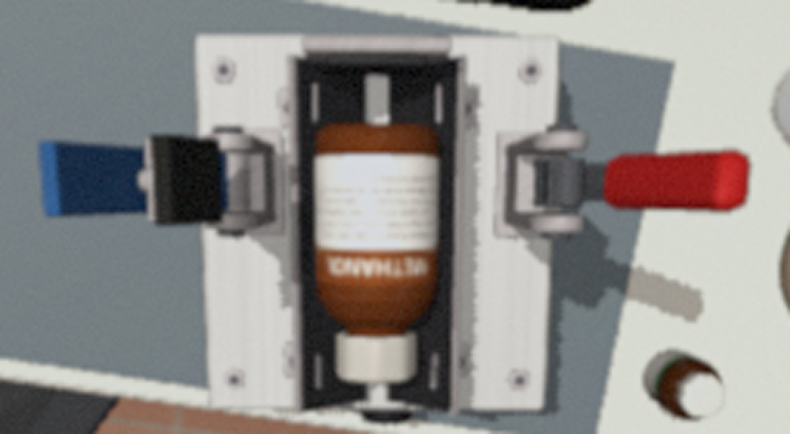

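```bash
cat > fit2.py <<'E'
from h import *
import pickle
from rig import bot
kw=pickle.load(open('kw1.pkl','rb'));ks=bot.get_calibration('side')
w=lambda u,v:np.array([u/3.1+130,v/3.1+40])
sd=lambda u,v:np.array([u/5+235,v/5+130])
def P(q,x,y,z): return S2W(q,[[x/1e3,y/1e3,z/1e3]])
def res(p,full=False):
    q=p[:3];a,l,b=p[3:6]
    r=[]
    def add(k,pt,uv,wt=(1,1)):
        r.append((proj(k,P(q,*pt))[0]-uv)*np.array(wt))
    add(kw,(-60,0,100),w(378,0),(1,0)); add(kw,(50,0,100),w(377.5,0),(1,0))
    add(kw,(18,48,150),w(243,180),(.3,1)); add(kw,(18,-58,161),w(562,180),(.3,1))
    st=lambda rr:(18,48-rr*np.cos(a),142.5+rr*np.sin(a))
    lv=lambda rr:(18,-58+rr*np.cos(l),154.8+rr*np.sin(l))
    add(kw,st(96),w(41,178)); add(kw,lv(80),w(745,180))
    add(kw,(b,0,108+8),w(378,381)); add(kw,(b+90,0,128),w(378,126),(.5,1))
    add(ks,(3,48,142.5),sd(242,255)); add(ks,(3,-58,154.8),sd(453,198))
    add(ks,st(96),sd(163,62)); add(ks,lv(80),sd(512,42)); add(ks,(b,0,108),sd(388,354))
    return np.array(r) if full else np.ravel(r)
s=least_squares(res,[.504,-.2845,.675,1.93,1.95,-57],x_scale=[.01,.01,.01,.1,.1,10],loss='soft_l1')
print(s.x.round(4),np.degrees(s.x[2]));print(res(s.x,True).round(1));np.save('q.npy',s.x)
for n,pt in dict(prepush=(-90,0,105),strap=(18,115,200),lever=(18,-130,200)).items(): print(n,P(s.x[:3],*pt).round(4))
t=bot.read_state();R=t['tcp_rot'];
d=(P(s.x[:3],0,0,0)[0]-t['position'])@R;print('shaker origin in tool',d.round(4))
E
python3 fit2.py
```

```text
[  0.501   -0.2852   0.6743   1.9412   2.0112 -53.6201] 38.6346996153601
[[ 0.1  0. ]
 [ 0.3  0. ]
 [-1.4  0.3]
 [ 0.2  0.3]
 [ 0.2  0.1]
 [-0.  -0.3]
 [ 0.1  0.4]
 [ 0.  -0.3]
 [-0.3 -1.2]
 [-0.1 -0.2]
 [-1.1 -0.4]
 [ 0.6 -1.8]
 [-0.8  0.2]]
prepush [[ 0.4307 -0.3414  0.107 ]]
strap [[ 0.4433 -0.1841  0.202 ]]
lever [[ 0.5963 -0.3755  0.202 ]]
shaker origin in tool [ 0.0574 -0.0012  0.3375]
```

Emit:
{"op": "apply_moves", "data": {
  "motion": "-0.03 -0.001 0.02 0 0 0 0;-0.04 -0.001 0.06 0 0 0 0;-0.04 -0.001 0.115 0 0 0 0;-0.04 -0.001 0.17 0 0 0 0;-0.04 -0.001 0.21 0 0 0 0;-0.04 -0.001 0.2315 0 0 0 0;-0.03 -0.001 0.2315 0 0 0 0;-0.02 -0.001 0.2315 0 0 0 0"
}}

```text
time_s: 5.05
position: [0.4419, -0.3339, 0.109]
tcp_rot: [[0.781, 0.625, 0.001], [0.625, -0.781, -0.001], [0.0, 0.002, -1.0]]
force: [0.1, 0.1, -0.2]
opening: 0.007
```

Run:
```python
from rig import bot
import cv2,numpy as np
s=bot.read_state();print(s['time_s'],s['position'],s['force'])
im=bot.capture('wrist');im2=bot.capture('side')
c=np.hstack([im[:,:,::-1][0:300,106:406],cv2.resize(im2[120:250,235:365,::-1],(300,300))])
cv2.imwrite('pics/m2.png',cv2.resize(c,(800,400)))
```

```text
5.05 [ 0.44192303 -0.33394076  0.10895767] [ 0.10523137  0.05009608 -0.20410374]
```

View pics/m2.png

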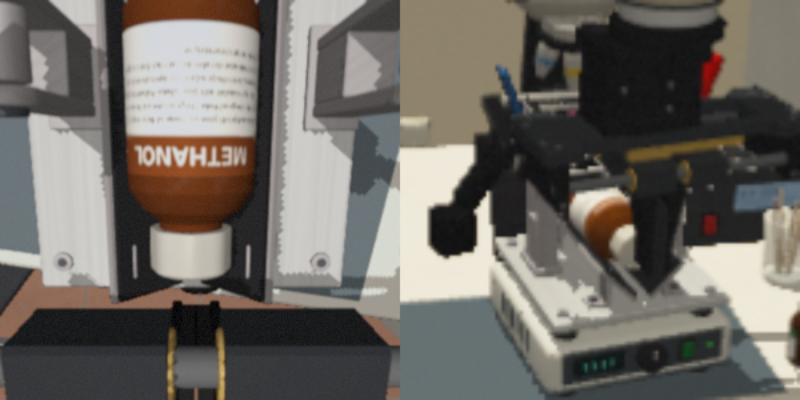

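Emit:
{"op": "apply_moves", "data": {
  "motion": "0.005 0 0 0 0 0 0;0.010 0 0 0 0 0 0;0.014 0 0 0 0 0 0;0.018 0 0 0 0 0 0;0.022 0 0 0 0 0 0;0.026 0 0 0 0 0 0;0.029 0 0 0 0 0 0;0.03 0 0 0 0 0 0"
}}

```text
time_s: 6.15
position: [0.4645, -0.315, 0.1081]
tcp_rot: [[0.78, 0.625, 0.0], [0.625, -0.78, -0.0], [-0.0, 0.0, -1.0]]
force: [-0.6, -1.9, 0.7]
opening: 0.004
```

```bash
cat > look.py <<'E'
import sys
from h import *
from rig import bot
q=np.load('q.npy');n=sys.argv[1]
s=bot.read_state();R=S2W([0,0,q[2]],np.eye(3))-[0,0,.002]
print(s['time_s'],'shaker mm',((s['position']-[q[0],q[1],.002])@R.T*1000).round(1),'F',(s['force']@R.T).round(1))
im=bot.capture('wrist');im2=bot.capture('side')
c=np.hstack([cv2.resize(im[:,:,::-1],(400,300)),cv2.resize(im2[120:250,225:398,::-1],(400,300),interpolation=cv2.INTER_CUBIC)])
cv2.imwrite(f'pics/{n}.png',c)
E
python3 look.py m3
```

```text
6.15 shaker mm [-47.2  -0.4 106.1] F [-1.7 -1.1  0.7]
```

View pics/m3.png

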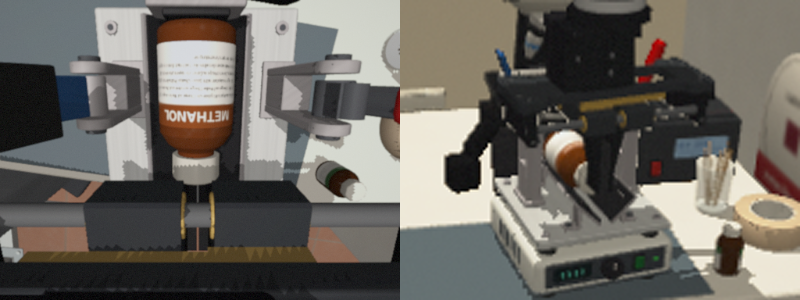

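Contact with about 2 N, the bottle is sliding. Continue in small steps to the stop.

Emit:
{"op": "apply_moves", "data": {
  "motion": "0.001 0 0 0 0 0 0;0.002 0 0 0 0 0 0;0.003 0 0 0 0 0 0;0.004 0 0 0 0 0 0;0.005 0 0 0 0 0 0;0.006 0 0 0 0 0 0;0.006 0 0 0 0 0 0;0.006 0 0 0 0 0 0"
}}

```text
time_s: 7.25
position: [0.4658, -0.3136, 0.1081]
tcp_rot: [[0.779, 0.627, -0.006], [0.627, -0.779, -0.003], [-0.007, -0.001, -1.0]]
force: [-10.7, -8.4, 2.3]
opening: 0.004
```

```bash
python3 look.py m4
python3 - <<'E'
import cv2
E
```

```text
7.25 shaker mm [-45.3  -0.2 106.1] F [-13.5   0.1   2.3]
```

View pics/m4.png

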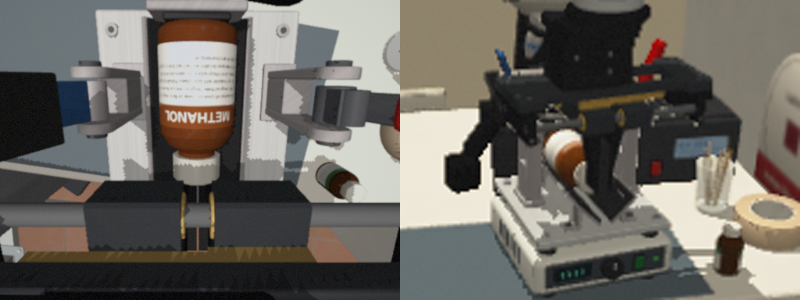

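Emit:
{"op": "apply_moves", "data": {
  "motion": "-0.006 0 0 0 0 0 0;-0.02 0 0 0 0 0 0;-0.035 0 -0.02 0 0 0 0;-0.035 0 -0.07 0 0 0 0;-0.03 0 -0.13 0 0 0 0;-0.025 0 -0.185 0 0 0 0;-0.017 0 -0.2315 0 0 0 0;-0.016 0 -0.2315 0 0 0 0"
}}

```text
time_s: 8.35
position: [0.4582, -0.3224, 0.3441]
tcp_rot: [[0.78, 0.626, 0.007], [0.626, -0.78, -0.007], [0.002, 0.01, -1.0]]
force: [-0.2, 1.1, -0.5]
opening: 0.007
```

```bash
python3 look.py m5
python3 - <<'E'
from h import *
from rig import bot
q=np.load('q.npy')
k=bot.get_calibration('wrist');im=bot.capture('wrist')[:,:,::-1].copy()
L=S2W(q[:3],np.array([(-34,0,116),(56,0,128),(56,0,108),(-34,15,108),(-34,-15,108)])/1e3)
c=cv2.resize(im[40:180,130:385],None,fx=3.1,fy=3.1,interpolation=cv2.INTER_CUBIC)
for p in proj(k,L): cv2.circle(c,tuple(int(v) for v in ((p-[130,40])*3.1)),3,(0,255,0),-1)
cv2.imwrite('pics/m5z.png',c)
E
```

```text
8.35 shaker mm [-56.7  -2.3 342.1] F [ 0.6  1.  -0.5]
```

View pics/m5z.png

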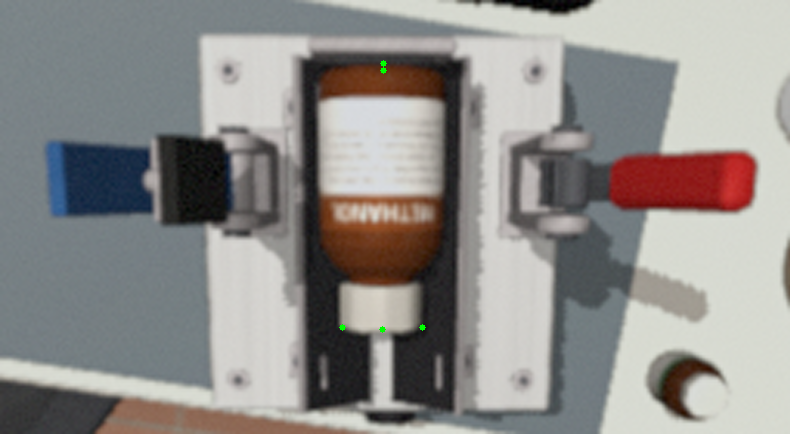

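Emit:
{"op": "apply_moves", "data": {
  "motion": "0.03 -0.03 0 0 0 0 0;0.06 -0.08 0 0 0 0 0;0.075 -0.118 0.01 0 0 0 0;0.075 -0.118 0.05 0 0 0 0;0.075 -0.118 0.1 0 0 0 0;0.075 -0.118 0.1375 0 0 0 0;0.075 -0.118 0.1375 0 0 0 0;0.075 -0.112 0.1375 0 0 0 0"
}}

```text
time_s: 9.5
position: [0.4449, -0.187, 0.2022]
tcp_rot: [[0.78, 0.625, -0.001], [0.625, -0.78, 0.0], [-0.0, -0.001, -1.0]]
force: [-0.1, -0.2, -0.8]
opening: 0.006
```

```bash
python3 look.py m6
```

```text
9.5 shaker mm [ 17.4 111.7 200.2] F [-0.2 -0.  -0.8]
```

View pics/m6.png

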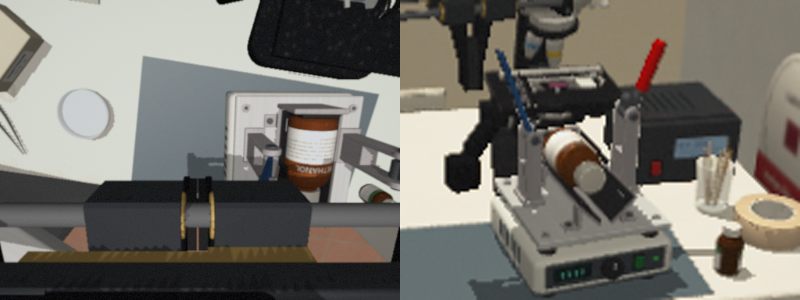

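Emit:
{"op": "apply_moves", "data": {
  "motion": "0 0.008 0 0 0 0 0;0 0.016 0 0 0 0 0;0 0.023 0 0 0 0 0;0 0.03 0 0 0 0 0;0 0.037 0 0 0 0 0;0 0.044 0 0 0 0 0;0 0.051 0 0 0 0 0;0 0.056 0 0 0 0 0"
}}

```text
time_s: 10.6
position: [0.4802, -0.231, 0.202]
tcp_rot: [[0.78, 0.625, 0.0], [0.625, -0.78, -0.0], [0.0, 0.0, -1.0]]
force: [-0.7, 0.2, -0.2]
opening: 0.007
```

Emit:
{"op": "apply_moves", "data": {
  "motion": "0 0.006 0 0 0 0 0;0 0.012 0 0 0 0 0;0 0.018 0 0 0 0 0;0 0.024 0 0 0 0 0;0 0.03 0 0 0 0 0;0 0.034 0 0 0 0 0;0 0.037 0 0 0 0 0;0 0.037 0 0 0 0 0"
}}

```text
time_s: 11.6
position: [0.5031, -0.2596, 0.202]
tcp_rot: [[0.78, 0.625, -0.0], [0.625, -0.78, -0.0], [-0.0, -0.0, -1.0]]
force: [0.6, 0.6, 0.3]
opening: 0.009
```

```bash
python3 look.py m7
```

```text
11.6 shaker mm [ 17.6  18.7 200. ] F [0.9 0.1 0.3]
```

View pics/m7.png

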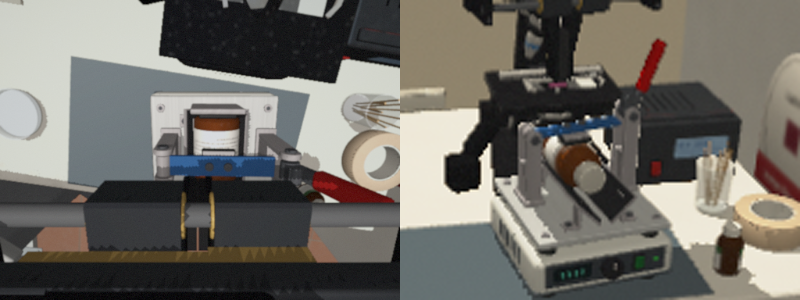

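Emit:
{"op": "apply_moves", "data": {
  "motion": "0 0 -0.04 0 0 0 0;0 0.01 -0.08 0 0 0 0;0 0.06 -0.1 0 0 0 0;0 0.11 -0.1 0 0 0 0;0 0.149 -0.1 0 0 0 0;0 0.149 -0.07 0 0 0 0;0 0.149 -0.03 0 0 0 0;0 0.149 0 0 0 0 0"
}}

```text
time_s: 12.7
position: [0.5954, -0.3751, 0.1999]
tcp_rot: [[0.78, 0.625, -0.002], [0.625, -0.78, 0.002], [-0.0, -0.003, -1.0]]
force: [-0.1, 0.0, 0.6]
opening: 0.007
```

```bash
python3 look.py m8
```

```text
12.7 shaker mm [  17.6 -129.2  197.9] F [-0.   0.   0.6]
```

View pics/m8.png

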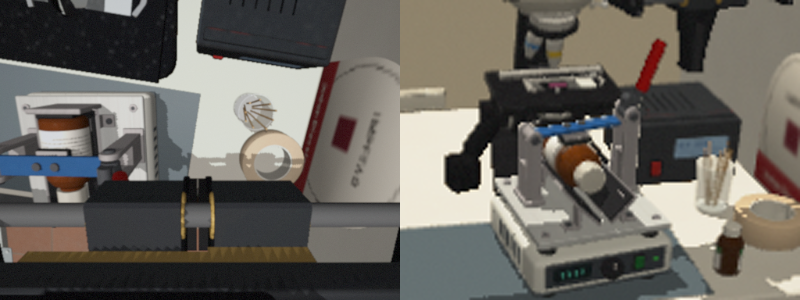

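Emit:
{"op": "apply_moves", "data": {
  "motion": "0 -0.01 0 0 0 0 0;0 -0.02 0 0 0 0 0;0 -0.028 0 0 0 0 0;0 -0.036 0 0 0 0 0;0 -0.044 0 0 0 0 0;0 -0.052 0 0 0 0 0;0 -0.06 0 0 0 0 0;0 -0.066 0 0 0 0 0"
}}

```text
time_s: 13.8
position: [0.5555, -0.3247, 0.203]
tcp_rot: [[0.78, 0.625, 0.002], [0.625, -0.78, -0.002], [0.0, 0.003, -1.0]]
force: [3.0, -3.1, 4.9]
opening: 0.009
```

Emit:
{"op": "apply_moves", "data": {
  "motion": "0 -0.006 0 0 0 0 0;0 -0.012 0 0 0 0 0;0 -0.018 0 0 0 0 0;0 -0.024 0 0 0 0 0;0 -0.03 0 0 0 0 0;0 -0.034 0 0 0 0 0;0 -0.037 0 0 0 0 0;0 -0.037 0 0 0 0 0"
}}

```text
time_s: 14.8
position: [0.5313, -0.2947, 0.202]
tcp_rot: [[0.78, 0.625, -0.001], [0.625, -0.78, 0.001], [-0.0, -0.002, -1.0]]
force: [1.2, -0.9, 1.4]
opening: 0.005
```

```bash
python3 look.py m9
```

```text
14.8 shaker mm [ 17.6 -26.3 200. ] F [ 0.3 -1.4  1.4]
```

View pics/m9.png

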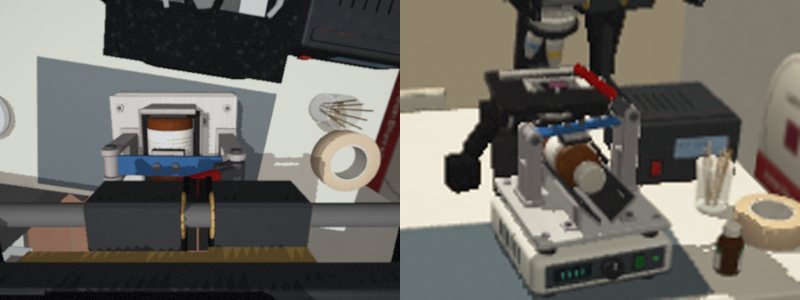

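Emit:
{"op": "apply_moves", "data": {
  "motion": "0 0.003 -0.03 0 0 0 0;0 -0.005 -0.05 0 0 0 0;0 -0.025 -0.05 0 0 0 0;0 -0.025 -0.03 0 0 0 0;0 -0.026 -0.015 0 0 0 0;0 -0.028 -0.003 0 0 0 0;0 -0.03 0.008 0 0 0 0;0 -0.03 0.015 0 0 0 0"
}}

```text
time_s: 15.9
position: [0.5112, -0.2697, 0.1861]
tcp_rot: [[0.78, 0.626, -0.004], [0.626, -0.78, 0.004], [-0.001, -0.005, -1.0]]
force: [-1.2, 1.6, 3.3]
opening: 0.009
```

Emit:
{"op": "apply_moves", "data": {
  "motion": "0 0 0.004 0 0 0 0;0 0 0.008 0 0 0 0;0 0 0.012 0 0 0 0;0 0 0.016 0 0 0 0;0 0 0.019 0 0 0 0;0 0 0.021 0 0 0 0;0 0 0.022 0 0 0 0;0 0 0.022 0 0 0 0"
}}

```text
time_s: 16.9
position: [0.5124, -0.2712, 0.167]
tcp_rot: [[0.78, 0.625, -0.001], [0.625, -0.78, 0.001], [-0.0, -0.001, -1.0]]
force: [-5.5, 5.6, 16.9]
opening: 0.001
```

```bash
python3 look.py m10
```

```text
16.9 shaker mm [ 17.7   3.8 165. ] F [-0.8  7.8 16.9]
```

View pics/m10.png

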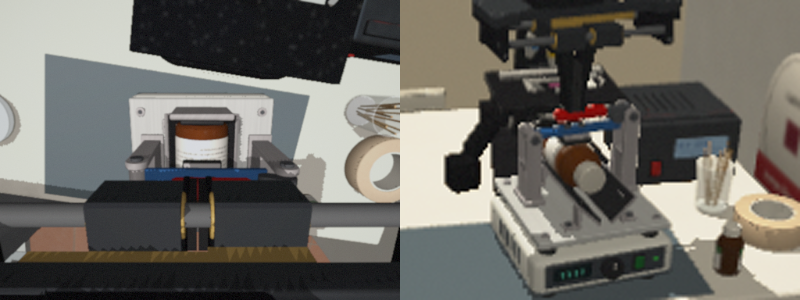

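Emit:
{"op": "apply_moves", "data": {
  "motion": "0 0 0.002 0 0 0 0;0 0 0.002 0 0 0 0;0 0 0.002 0 0 0 0;0 0 -0.02 0 0 0 0;0 0 -0.07 0 0 0 0;-0.03 0 -0.12 0 0 0 0;-0.06 0.003 -0.16 0 0 0 0;-0.075 0.005 -0.175 0 0 0 0"
}}

```text
time_s: 18.0
position: [0.458, -0.3251, 0.3423]
tcp_rot: [[0.781, 0.624, 0.004], [0.624, -0.781, -0.005], [0.0, 0.006, -1.0]]
force: [-0.4, -0.1, 0.0]
opening: 0.007
```

```bash
python3 look.py m11
python3 - <<'E'
from h import *
from rig import bot
q=np.load('q.npy')
k=bot.get_calibration('wrist');im=bot.capture('wrist')[:,:,::-1].copy()
L=S2W(q[:3],np.array([(-34,0,116),(56,0,128),(-34,15,108),(-34,-15,108),(18,-48,142.5),(18,22,154.8),(18,22,165)])/1e3)
c=cv2.resize(im[40:180,130:385],None,fx=3.1,fy=3.1,interpolation=cv2.INTER_CUBIC)
for p in proj(k,L): cv2.circle(c,tuple(int(v) for v in ((p-[130,40])*3.1)),3,(0,255,0),-1)
cv2.imwrite('pics/m11z.png',c)
im=bot.capture('side')[:,:,::-1];k=bot.get_calibration('side')
c=cv2.resize(im[130:250,235:390],None,fx=5,fy=5,interpolation=cv2.INTER_CUBIC)
for p in proj(k,L): cv2.circle(c,tuple(int(v) for v in ((p-[235,130])*5)),3,(0,255,0),-1)
cv2.imwrite('pics/s11z.png',c)
E
```

```text
18.0 shaker mm [-58.6  -4.3 340.3] F [-0.4  0.1  0. ]
```

View pics/m11z.png

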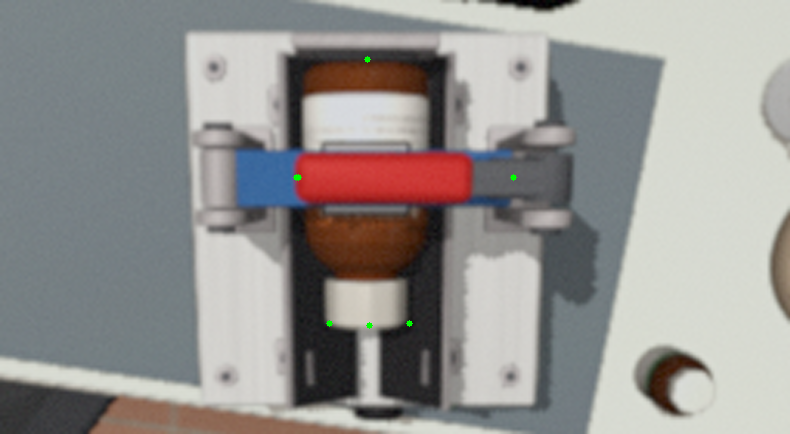

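View pics/s11z.png

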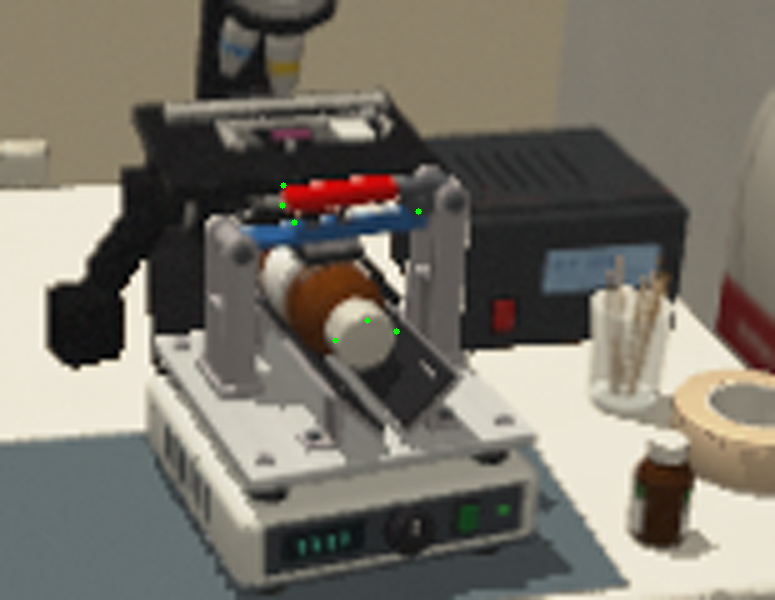

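Run:
```python
from h import *
from rig import bot
q=np.load('q.npy');k=bot.get_calibration('side')
im=bot.capture('side')[:,:,::-1]
c=cv2.resize(im[155:185,275:335],None,fx=12,fy=12,interpolation=cv2.INTER_CUBIC)
cv2.imwrite('pics/s12.png',c);cv2.imwrite('pics/s12r.png',im)
hsv=cv2.cvtColor(im,cv2.COLOR_BGR2HSV)
red=((hsv[...,0]<8)|(hsv[...,0]>172))&(hsv[...,1]>150)&(hsv[...,2]>70)
blue=(abs(hsv[...,0].astype(int)-110)<10)&(hsv[...,1]>120)
for nm,m in(('red',red),('blue',blue)):
    b=np.zeros_like(m);b[158:182,275:335]=m[158:182,275:335]
    v,u=np.nonzero(b);
    for c0 in range(u.min(),u.max()+1,2): print(nm,c0,v[u==c0].min() if (u==c0).any() else None,v[u==c0].max() if (u==c0).any() else None)
    # major axis
    p=np.polyfit(u,v,1);print(nm,len(u),u.mean(),v.mean(),'slope',p[0])
for a in(0,.03,.06,.1):
    pts=[(18,-58+r*np.cos(a)-0*np.sin(a),154.8+r*np.sin(a)) for r in(24,80)]
    p=proj(k,S2W(q[:3],np.array(pts)/1e3));print('lever',a,p.round(1).tolist(),(p[1]-p[0])[1]/(p[1]-p[0])[0])
    pts=[(18,48-r*np.cos(a),142.5+r*np.sin(a)) for r in(5,96)]
    p=proj(k,S2W(q[:3],np.array(pts)/1e3));print('strap',a,p.round(1).tolist(),(p[1]-p[0])[1]/(p[1]-p[0])[0])
```

```text
red 291 168 168
red 293 167 171
red 295 167 171
red 297 167 171
red 299 166 171
red 301 166 170
red 303 166 170
red 305 166 170
red 307 165 170
red 309 165 169
red 311 165 169
red 313 166 169
red 113 302.6106194690266 168.0353982300885 slope -0.10257952419139306
blue 285 176 176
blue 287 175 179
blue 289 175 178
blue 291 176 178
blue 293 175 178
blue 295 174 177
blue 297 176 177
blue 299 175 177
blue 301 173 177
blue 303 175 176
blue 305 174 176
blue 307 174 176
blue 309 173 176
blue 311 173 175
blue 313 173 175
blue 315 171 175
blue 317 173 174
blue 319 174 174
blue 109 301.07339449541286 175.3577981651376 slope -0.11000824898714956
lever 0 [[313.5, 168.3], [291.5, 171.1]] -0.1279490764026658
strap 0 [[282.9, 177.1], [318.6, 172.4]] -0.1316930045911998
lever 0.03 [[313.6, 168.0], [291.5, 170.2]] -0.09756290813165133
strap 0.03 [[282.9, 177.0], [318.7, 171.3]] -0.16084515986054174
lever 0.06 [[313.6, 167.7], [291.6, 169.2]] -0.06699440024442778
strap 0.06 [[282.9, 177.0], [318.7, 170.2]] -0.19002483045899535
lever 0.1 [[313.6, 167.3], [291.7, 167.9]] -0.025853828427747336
strap 0.1 [[282.9, 176.9], [318.7, 168.7]] -0.22906513833322403
```

View pics/s12.png

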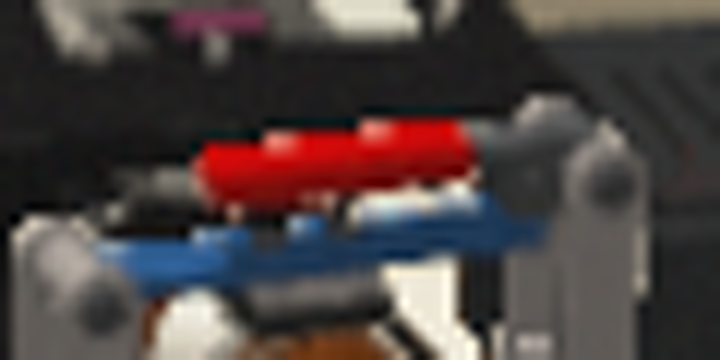

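Run:
```python
from rig import bot
print(bot.hand_in(), bot.read_state()['time_s'])
```

```text
the job is handed in; nothing more can be done
the job is handed in; nothing more can be done
```

I finished all three steps and handed the job in about 18 s into the 54 s allowed. `hand_in` gave no verdict, so what follows rests on my own checks.

- **Bottle:** I pushed it about 20 mm along the cradle with the closed fingertips. The force then rose to about 13 N with almost no further movement, so it was against the stop. In the last wrist picture its base and cap lie within about 1–2 mm of the home position.
- **Strap:** I pushed it over from the left until it fell onto the bottle by itself, with the lever still up. After clamping, the side picture shows it level: its slope in the image is -0.11, and a level strap should give -0.13.
- **Lever:** I pushed it over from the right, then pressed it down from above. The fingertips stopped 165 mm above the shaker's underside at about 17 N, which matches the stated height with the lever fully down. I then pressed 2 mm further before letting go.
- **Lever angle afterwards:** in the side picture the lever reads between 0 and 0.03 rad by its slope. Its height reads about 1.5 pixels higher than predicted for fully down. I put that down to calibration error, because the slope and the pressing height both agree with it being down.
- **Clamping force:** I could not measure the strap's pressure on the bottle directly. I infer it from the closed lever and the level strap.
- **Bystanders:** the arm never went near the dish, slide box or vial, and the vial looks unmoved. I did not re-measure the dish or box at the end.
- **At hand-in:** the arm stood clear above the shaker with nothing measurable on the force sensor.

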